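# Press the missing post into the thread stand

## Robot

A 7-joint arm with a two-finger parallel gripper is mounted at the origin on the work surface. World frame = base frame: x ahead of the robot, y to its left, z up, the work surface at z = 0. Lengths are in mm, angles in rad, forces in N, time in s.
With the tool pointing down it reaches from about 400 to 875 mm from the base axis. Payload 4.4 kg.
Tool frame: the origin (TCP) lies at the very end of the fingers, on their centre line; the grasp point (between the pads) lies 19 mm behind it; z points along the fingers, y is the line along which they close (so a half turn about z gives the same grasp; the last joint's range is limited). The gripper opens to 85 mm and grips with 20 to 120 N. Pads are 22 mm wide; open, the fingers measure 114 mm over their backs; the gripper's body (76 mm by 85 mm) begins 54 mm behind the grasp point. The pads swing forward as they close: fully open they stand 13 mm farther back than shut.
Start: joints at [-1.277, 0.628, 0.038, 1.517, -0.027, 0.996, -0.02], TCP at [228.833, 608.403, 193.813] pointing down, gripper open.
Joint ranges: [-3.06, 3.06], [-0.37, 2.12], [-1.25, 1.32], [0.18, 2.47], [-1.1, 4.24], [0.23, 1.98], [-2.94, 2.94]. Speed limits (rad/s): [2.57, 2.57, 3.14, 3.14, 3.14, 3.14, 3.14].

## Interface

Orientations are given as [roll, pitch, yaw] about the fixed x, y, z axes, in that order (R = Rz(yaw) Ry(pitch) Rx(roll)).
In Python, from cell import arm gives the robot as it stands.
- The arm moves only by the shell command python3 -m creep 'ROWS' [OPENING] [FORCE]. ROWS is a JSON object of lists of equal length, an entry for each row: "offset": the shift along the world's x, y, z in units of 400 mm (1.0 is 400 mm), a list of three; "angular": the turn, a rotation vector about the world's x, y, z in units of 45 degrees (1.0 is 45 degrees), a list of three. In form: {"offset": [[x, y, z], ...], "angular": [[ax, ay, az], ...]}. A call has exactly 10 rows; each row shifts and turns the commanded pose from where the row before left it; what a row does not reach is not made up. A row lasts 1/12 s, in which the tool goes at most 41.7 mm and 7.16 degrees, less where a joint would pass 70% of its speed; a pose out of reach is approached as far as the arm can. A call with a number of a shift or a turn outside -1 to 1 is refused whole. A call with a gripper value outside its range is refused whole. OPENING is the opening, from 0 (shut) to 1 (fully open), set as the call begins (- or left out, the last holds). The fingers move at their own pace and stop on an object; FORCE is the grip in N (left out, the last holds). Time passes only in rows, so rows that do not move let the fingers close, or fill a call up. It gives the time, the measured TCP pose, the force, the opening and the grip force at its end, in the units of the state.
- arm.state(): the state, without advancing time (a new reading comes with each control period).
- arm.read_camera(name): name is "scene" or "top" or "wrist"; returns (picture, depth): 400x640x3 uint8, red, green, blue; 400x640 float32, mm along the optical axis (not along the pixel's ray), 0 where there is no reading.
- arm.get_calibration(name): a dict with "mtx" (3x3 intrinsics, pixels), "pose" (4x4, takes a point from camera to world coordinates); the wrist camera has in their place "mount" (4x4, takes a point from camera to tool coordinates, whose origin is the TCP and whose axes are the flange's). Camera axes: x right, y up, looking along -z (the intrinsics and any distortion apply to the point x, -y, -z); pixel columns grow to the right and rows downward; lengths in mm; the calibration is good to about 2 mm. A picture is of the moment at which its call begins: read the wrist's pose just before it. get_calibration takes no time and is no camera call.
- arm.sign_off(): hands the job in; it is judged then, once.
The state is a dict: "t": time; "joints": joint angles; "qvel": joint speeds; "effort": joint torques, N m; "ee_pos": TCP position; "tool_rot": TCP orientation; "force": force on the tool from outside, world axes, zero at the start; "wrist_torque": the same for the moment, N m; "gripper_width": finger opening in mm; "gripper_force": force on a finger pad.
Only numpy, scipy, OpenCV 4.12 (cv2) and the standard library are available. Lean on these libraries where they do the work, as an engineer would, in place of code of your own. Each camera call takes 0.05 s, during which the arm holds its last target. There are 200 camera calls.

## Task

The thread stand on the cutting mat lacks a post. Draw the loose dowel upwards out of its wooden holder, feel with its foot for the hole in the stand's empty boss, and press it gently straight down until it is fully home; then let go so that it stands upright on its own. Do not press hard on the stand, and leave the tool pot, thread spool, glue bottle and mallet where they are.

Things in the scene. Friction and masses are not known exactly. Their poses are not given: they have to be found in the camera images.
- stand: Wooden thread stand, fixed to the bench: board 100 (x) x 220 (y) x 15 mm with two round bosses, 64 mm across and 34 mm tall, on it. The one at y -58 mm has a post (16 mm thick, standing 76 mm above it) with a 38 mm wide, 46 mm tall thread spool; the one near y +58 mm is empty, with a bare hole in its top. Origin: centre of the board's underside; z up. Boss tops: z +49 mm. Nothing on it gives way.
- post_place (a point): Where the hole ought to be: x 0, y +58, z +49 mm in the stand's frame, on the empty boss's top plane. The boss was glued on by hand, askew: boss and hole together lie 3 to 5.5 mm off this point, in any horizontal direction; the true offset is not measured. The hole, in the boss's centre, is vertical, round, 17.5 mm wide, sharp-edged, without chamfer; the boss is smooth waxed wood.
- post_home (a point): 24 mm straight below post_place (and off the true hole just as much): the level of the dowel's foot when fully home. In the hole the dowel drops freely 9 mm onto a tight cork stop; from there a steady push of about 8 N (rather more if fast) slides the stop down 15 mm to the hard end. The stop stays where it is pushed.
- holder: Wooden holder block, 70 x 70 x 30 mm, fixed to the bench. Origin: centre of its underside. An 18 mm wide, 20 mm deep hole in the middle of its top holds the dowel loosely upright.
- dowel: The loose plain bamboo-coloured dowel, 16 mm thick, 100 mm long, about 25 g, standing upright in the holder at the start (its foot 10 mm above the bench, 80 mm of it showing). Origin: centre of its lower end; z along its length, up.
- dowel_foot (a point): Centre of the dowel's flat lower end (its origin).
- tool_pot: White ceramic pot, 72 mm wide, 90 mm tall, with three tool handles up to about 170 mm high; leave alone. Origin: centre of its underside.
- spool: Loose thread spool, 38 mm wide, 46 mm tall, standing; leave alone. Origin: centre of its underside.
- glue: White glue bottle, 48 mm wide, 110 mm tall, standing; leave alone. Origin: centre of its underside.
- mallet: Wooden mallet lying flat, head 55 x 100 x 50 mm, handle 150 mm; leave alone. Origin: under the middle of its head.
Things that resemble listed ones, but are neither listed nor needed, are in the scene too. What is shaped like the dowel but blue is not meant.

How it is judged (in metres and radians):
On the way, in this order (a step that is already met when the one before it is completed fails the run):
1. the dowel has been drawn up out of the holder (height (world z) of dowel_foot above 0.045 m), for 0.1 s.
2. the dowel's foot has entered the hole (horizontal distance between dowel_foot and post_place below 0.009 m and z of dowel_foot in the frame of stand below 0.044 m), for 0.1 s.
At the end, for the whole second after the job is handed in: The dowel stands in the hole of the stand's empty boss, pressed home to within 3 mm of the full 24 mm depth, upright within 7 degrees, released and at rest (horizontal distance between dowel_foot and post_place below 0.009 m and z of dowel_foot in the frame of stand below 0.028 m and angle between dowel's own z axis and vertical below 0.12 rad and linear speed of dowel below 0.02 m/s); the robot touches nothing.
It fails at once if the dowel was pressed on the stand with more than 30 N (contact force between dowel and stand above 30 N).
It fails at once if a bystander (tool pot, thread spool, glue bottle or mallet) was shifted by more than 20 mm (distance of any of tool_pot, spool, glue, mallet from where it was at the start of the episode above 0.02 m).
It also fails if it takes over 72 s, if anything falls off the work surface, if the arm or the gripper's body presses on something with over 40 N, if the wrist force passes 120 N, or if a joint passes its speed limit or range.

## Working session

There is one attempt and no reset: what is moved stays moved. The work goes in short steps, Python scripts to look and compute and a shell command to move; the robot and the scene stay as the last step left them, time stands still between calls to the robot, and variables do not carry over. Pictures are saved under pics/ and viewed, at most 10 in all, crops included, and the job is handed in when it is done.

```bash
mkdir -p pics; ls; cat > h.py <<'E'
import numpy as np, cv2
from cell import arm
from scipy.spatial.transform import Rotation as R
def pose(n,s=None):
    c=arm.get_calibration(n)
    if n!='wrist': return np.array(c['mtx']),np.array(c['pose'])
    T=np.eye(4);T[:3,:3]=R.from_euler('xyz',s['tool_rot']).as_matrix();T[:3,3]=s['ee_pos']
    return np.array(c['mtx']),T@np.array(c['mount'])
def ray(K,T,u,v):
    d=np.array([(u-K[0,2])/K[0,0],-(v-K[1,2])/K[1,1],-1.]);return T[:3,3],T[:3,:3]@d
def onz(K,T,u,v,z):
    o,d=ray(K,T,u,v);return o+d*(z-o[2])/d[2]
def pt(K,T,u,v,dep):
    o,d=ray(K,T,u,v);return o+d*dep
def cloud(K,T,D):
    v,u=np.mgrid[:D.shape[0],:D.shape[1]]
    d=np.stack([(u-K[0,2])/K[0,0],-(v-K[1,2])/K[1,1],-np.ones(D.shape)],-1)*D[...,None]
    return d@T[:3,:3].T+T[:3,3]
def proj(K,T,p):
    q=np.linalg.inv(T)@np.append(p,1);return K[0,2]+K[0,0]*q[0]/-q[2],K[1,2]-K[1,1]*q[1]/-q[2]
E
python3 - <<'E'
from h import *
s=arm.state();print({k:np.round(v,3).tolist() for k,v in s.items()})
for n in ['top','scene']:
    I,D=arm.read_camera(n);cv2.imwrite(f'pics/{n}0.png',I[...,::-1]);np.savez(f'{n}0.npz',I=I,D=D)
    c=arm.get_calibration(n);print(c)
E
```

```text
pics
{'t': 0.0, 'joints': [-1.277, 0.629, 0.038, 1.518, -0.027, 0.996, -0.02], 'qvel': [0.001, -0.002, 0.002, -0.0, 0.001, 0.001, -0.001], 'effort': [-0.0, -56.341, 1.226, -19.345, 0.011, 0.01, 0.0], 'ee_pos': [228.595, 607.715, 192.881], 'tool_rot': [-3.14, 0.0, 2.782], 'force': [0.201, -0.534, -1.697], 'wrist_torque': [-0.018, -0.005, 0.024], 'gripper_force': 0.0, 'gripper_width': 85.134}
{'mtx': array([[515.87020172,   0.        , 320.19107395],
       [  0.        , 515.87020172, 204.2348812 ],
       [  0.        ,   0.        ,   1.        ]]), 'pose': array([[-1.99037315e-02,  9.97416737e-01, -6.90195277e-02,
         5.59819119e+02],
       [-9.99382309e-01, -2.18477048e-02, -2.75259677e-02,
        -1.26131812e+01],
       [-2.89627791e-02,  6.84290255e-02,  9.97235492e-01,
         1.13765605e+03],
       [ 0.00000000e+00,  0.00000000e+00,  0.00000000e+00,
         1.00000000e+00]])}
{'mtx': array([[472.23756246,   0.        , 319.00675424],
       [  0.        , 472.23756246, 190.05759298],
       [  0.        ,   0.        ,   1.        ]]), 'pose': array([[-4.29082938e-01, -6.67207343e-01,  6.08869604e-01,
         1.24706425e+03],
       [ 9.03261106e-01, -3.14942194e-01,  2.91428876e-01,
         3.21349388e+02],
       [-2.68475663e-03,  6.75015390e-01,  7.37798764e-01,
         8.43156443e+02],
       [ 0.00000000e+00,  0.00000000e+00,  0.00000000e+00,
         1.00000000e+00]])}
```

View pics/top0.png

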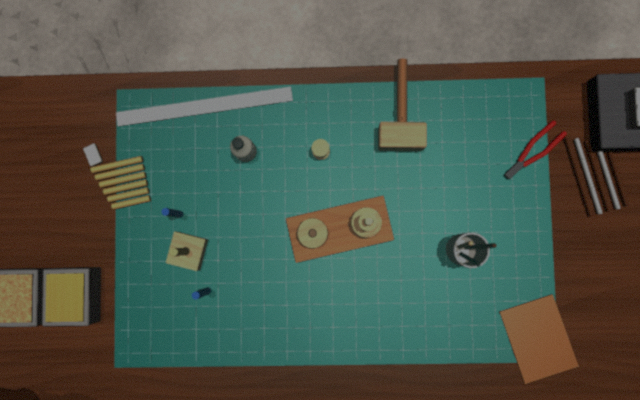

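View pics/scene0.png

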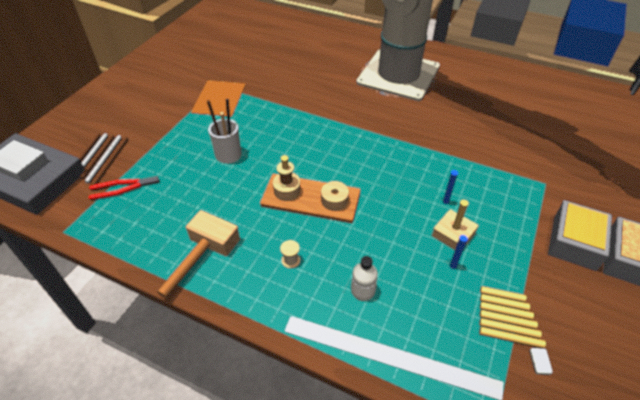

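Top view: the stand is at (340,229) with its empty boss at (312,233) and the spool boss at (366,222). The candidates for the dowel are:
- the bamboo upright in the holder, at (184,251) in top and (461,215) in scene
- the blue uprights at (172,212) and (202,294)
- the yellow sticks lying at (120,183)

Only the bamboo one standing in the wooden block fits the description. I'll confirm that in a crop and measure.

```bash
python3 - <<'E'
from h import *
t=np.load('top0.npz');I,D=t['I'],t['D'];K,T=pose('top')
P=cloud(K,T,D)
hsv=cv2.cvtColor(I,cv2.COLOR_RGB2HSV)
def box(u0,u1,v0,v1):
    m=np.zeros(D.shape,bool);m[v0:v1,u0:u1]=1;return m
# stand board: non-green at depth z 8..22
b=box(270,410,185,275)
grn=(hsv[...,0]>70)&(hsv[...,0]<100)&(hsv[...,1]>90)
m=(b&~grn).astype(np.uint8); m=cv2.morphologyEx(m,cv2.MORPH_OPEN,np.ones((3,3)))
c=max(cv2.findContours(m,0,2)[0],key=cv2.contourArea)
r=cv2.minAreaRect(c);print('board rect',r)
q=np.array([onz(K,T,*p,15) for p in cv2.boxPoints(r)]);print('corners',q[:,:2].round(1).tolist(),'sides',np.linalg.norm(q-np.roll(q,1,0),axis=1).round(1),'ctr',q.mean(0))
for n,bx in dict(empty=(294,332,214,252),sp=(348,386,203,241)).items():
    mm=box(*bx)&(abs(P[...,2]-49)<8)
    v,u=np.nonzero(mm);p=P[mm];print(n,mm.sum(),(p[:,:2].min(0)+p[:,:2].max(0))/2,np.ptp(p,axis=0),np.median(p[:,2]))
# holder & things near
mm=box(155,212,225,280)&~grn
p=P[mm];print('holder top z',np.percentile(p[:,2],[5,25,50,75,95,99]))
h=mm&(abs(P[...,2]-30)<8);c=max(cv2.findContours(cv2.morphologyEx(h.astype(np.uint8),cv2.MORPH_CLOSE,np.ones((7,7))),0,2)[0],key=cv2.contourArea);r=cv2.minAreaRect(c)
q=np.array([onz(K,T,*x,30) for x in cv2.boxPoints(r)]);print('holder',q[:,:2].round(1).tolist(),q.mean(0))
for n,bx in dict(dowel=(160,212,228,275),b1=(155,190,200,225),b2=(185,220,280,305)).items():
    mm=box(*bx)&(P[...,2]>70);p=P[mm];print(n,mm.sum(),p.mean(0) if mm.sum() else '',p[:,2].max() if mm.sum() else '')
# tall things
mm=(P[...,2]>100)&box(110,560,80,365)
n,l,st,ce=cv2.connectedComponentsWithStats(mm.astype(np.uint8))
for i in range(1,n):
    if st[i,4]>8: print('tall',ce[i].round(),P[l==i].mean(0).round(),P[l==i][:,2].max().round())
s=np.load('scene0.npz')['I']
a=cv2.resize(I[190:310,140:380],None,fx=3,fy=3,interpolation=3)[...,::-1];bq=cv2.resize(s[160:280,420:500],None,fx=2.3,fy=2.3,interpolation=3)[...,::-1]
o=np.zeros((a.shape[0]+bq.shape[0],720,3),np.uint8);
o[:a.shape[0],:720]=a[:,:720];o[a.shape[0]:,:bq.shape[1]]=bq;cv2.imwrite('pics/crop.png',o[:600]);print(o.shape)
Ks,Ts=pose('scene');print('empty boss in scene',proj(Ks,Ts,P[233,312]))
E
```

```text
board rect ((339.4831237792969, 228.9269561767578), (49.69395446777344, 103.06060791015625), 77.00537872314453)
corners [[612.9, 98.6], [658.7, -121.3], [553.1, -142.4], [507.3, 75.9]] sides [108.  224.7 107.7 223.1] ctr [582.99144932 -22.30062513  15.        ]
empty 658 [574.82302363  34.95702076] [63.26063913 61.50772868 14.38260437] 49.10779974456682
sp 442 [594.58380175 -79.33999958] [61.37164119 61.25488633 13.87834842] 49.33245807299693
holder top z [  3.05780797  27.57908837  29.58754841  31.52075552  99.05669891
 111.50387389]
holder [[517.1, 353.8], [585.2, 336.6], [566.4, 266.5], [498.6, 283.9]] [541.80766941 310.2052098   30.        ]
dowel 96 [542.88071219 294.86611355 143.55842103] 1137.6560466752444
b1 84 [618.85322515 304.90736225 168.35234155] 1137.6560466752444
b2 81 [454.48884271 267.91457205  93.81382732] 103.8095987039278
tall [237. 143.] [757. 179. 119.] 1138.0
tall [165. 212.] [622. 332. 101.] 103.0
tall [368. 221.] [595. -79. 124.] 129.0
tall [468. 244.] [ 547. -267.  138.] 156.0
tall [487. 246.] [ 543. -294.  166.] 1138.0
tall [174. 252.] [542. 310. 109.] 113.0
tall [474. 262.] [ 513. -276.  142.] 167.0
tall [196. 296.] [453. 269. 101.] 104.0
(636, 720, 3)
empty boss in scene (np.float64(333.4196775938745), np.float64(191.3062501556193))
```

View pics/crop.png

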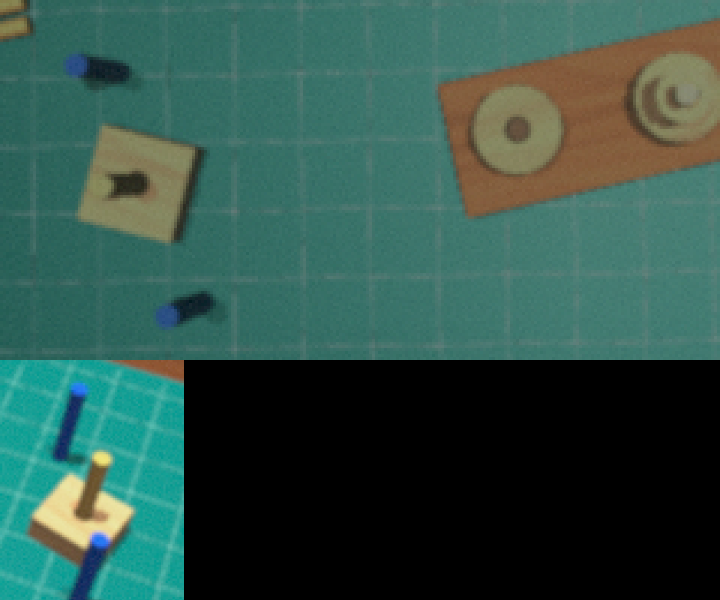

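The crop confirms it: the bamboo dowel stands in the wooden block, with a blue decoy on either side. The dowel is at about (542,310) with its top at z 110. Stand yaw is about +11.8°, post_place is about (571,34.4), and the boss measures about (574.8,35). I'll move above the dowel and turn the closing axis away from the decoys.

```bash
python3 -m creep '{"offset":[[0.0392,-0.0372,0],[0.0392,-0.0372,0],[0.0392,-0.0372,0],[0.0392,-0.0372,0],[0.0392,-0.0372,0],[0.0392,-0.0372,0],[0.0392,-0.0372,0],[0.0392,-0.0372,0],[0.0392,-0.0372,0],[0.0392,-0.0372,0]],"angular":[[0,0,0.09],[0,0,0.09],[0,0,0.09],[0,0,0.09],[0,0,0.09],[0,0,0.09],[0,0,0.09],[0,0,0.09],[0,0,0.09],[0,0,0.09]]}' 1 30
python3 -m creep '{"offset":[[0.0392,-0.0372,0],[0.0392,-0.0372,0],[0.0392,-0.0372,0],[0.0392,-0.0372,0],[0.0392,-0.0372,0],[0.0392,-0.0372,0],[0.0392,-0.0372,0],[0.0392,-0.0372,0],[0.0392,-0.0372,0],[0.0392,-0.0372,0]],"angular":[[0,0,0],[0,0,0],[0,0,0],[0,0,0],[0,0,0],[0,0,0],[0,0,0],[0,0,0],[0,0,0],[0,0,0]]}'
python3 - <<'E'
from h import *
s=arm.state();K,T=pose('wrist',s);I,D=arm.read_camera('wrist');np.savez('w1.npz',I=I,D=D,K=K,T=T)
cv2.imwrite('pics/w1.png',I[...,::-1]);print(s['joints'],s['ee_pos'],s['tool_rot'],T.round(3))
print('dowel top proj',proj(K,T,np.array([542,310,110])))
E
```

```text
t: 0.93
ee_pos: [386.2, 458.5, 193.4]
tool_rot: [-3.141, -0.001, -2.791]
force: [0.3, -0.9, 0.1]
gripper_width: 85.5
gripper_force: 0.0
t: 1.77
ee_pos: [542.8, 309.7, 193.3]
tool_rot: [-3.141, -0.001, -2.795]
force: [-0.8, 1.3, 0.7]
gripper_width: 85.5
gripper_force: 0.0
[-0.47110881  0.59508788 -0.15111425  1.58769222  0.10262104  0.96769277
  1.26281383] [542.8137885  309.72317324 193.33600599] [-3.14134170e+00 -1.07194456e-03 -2.79459074e+00] [[-3.40000e-01 -9.07000e-01 -2.51000e-01  4.79507e+02]
 [ 9.41000e-01 -3.27000e-01 -9.00000e-02  2.86705e+02]
 [-0.00000e+00 -2.67000e-01  9.64000e-01  3.74071e+02]
 [ 0.00000e+00  0.00000e+00  0.00000e+00  1.00000e+00]]
dowel top proj (np.float64(320.18906500618414), np.float64(193.38144883112247))
```

View pics/w1.png

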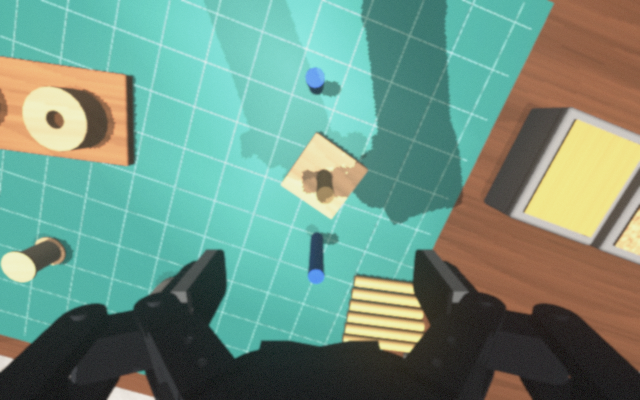

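Wrist view: dowel top at about (325,193) in its holder, blue decoys at (316,77) and (316,275), clear of the closing line. The empty boss is at (57,119). I'll refine the dowel top.

```bash
python3 - <<'E'
from h import *
w=np.load('w1.npz');I,D,K,T=w['I'],w['D'],w['K'],w['T'];P=cloud(K,T,D)
m=np.zeros(D.shape,bool);m[170:215,295:350]=1
a=m&(P[...,2]>104)&(P[...,2]<118);p=P[a];v,u=np.nonzero(a)
print(a.sum(),p.mean(0),np.ptp(p,axis=0),u.mean(),v.mean(),onz(K,T,u.mean(),v.mean(),110))
(c,r)=cv2.minEnclosingCircle(np.stack([u,v],1).astype(np.float32));print(c,r,onz(K,T,*c,110))
s=arm.state();Rm=R.from_euler('xyz',s['tool_rot']).as_matrix();print('tool y',Rm[:,1],'tool x',Rm[:,0])
E
```

```text
271 [541.08064939 314.28381159 110.24684017] [15.90476219 15.48284482  8.21401203] 325.1918819188192 194.09963099630997 [541.12917215 314.30598037 110.        ]
(324.9666748046875, 194.03334045410156) 9.444788932800293 [541.13982157 314.10155583 110.        ]
tool y [-0.33409521  0.94252709 -0.00480409] tool x [-0.94253577 -0.33410363 -0.00104736]
```

```bash
python3 -m creep '{"offset":[[-0.0038,0.0083,0],[0,0,-0.035],[0,0,-0.035],[0,0,-0.035],[0,0,-0.035],[0,0,-0.035],[0,0,-0.035],[0,0,-0.035],[0,0,-0.035],[0,0,-0.037]],"angular":[[0,0,0],[0,0,0],[0,0,0],[0,0,0],[0,0,0],[0,0,0],[0,0,0],[0,0,0],[0,0,0],[0,0,0]]}'
python3 -m creep '{"offset":[[0,0,0],[0,0,0],[0,0,0],[0,0,0],[0,0,0],[0,0,0],[0,0,0],[0,0,0],[0,0,0],[0,0,0]],"angular":[[0,0,0],[0,0,0],[0,0,0],[0,0,0],[0,0,0],[0,0,0],[0,0,0],[0,0,0],[0,0,0],[0,0,0]]}' 0 40
```

```text
t: 2.65
ee_pos: [539.7, 315.5, 66.2]
tool_rot: [3.141, -0.001, -2.793]
force: [0.1, 0.1, -0.4]
gripper_width: 85.4
gripper_force: 0.0
t: 3.48
ee_pos: [541.7, 314.6, 68.0]
tool_rot: [3.141, 0.002, -2.795]
force: [0.7, 0.2, 5.4]
gripper_width: 13.2
gripper_force: 39.2
```

```bash
python3 -m creep '{"offset":[[0,0,0.01],[0,0,0.0175],[0,0,0.0175],[0,0,0.0175],[0,0,0.02],[0,0,0.02],[0,0,0.02],[0,0,0.02],[0,0,0.02],[0,0,0]],"angular":[[0,0,0],[0,0,0],[0,0,0],[0,0,0],[0,0,0],[0,0,0],[0,0,0],[0,0,0],[0,0,0],[0,0,0]]}'
python3 - <<'E'
from h import *
s=arm.state();I,D=arm.read_camera('scene');np.savez('s2.npz',I=I,D=D)
K,T=pose('scene');u,v=proj(K,T,np.array(s['ee_pos']));u,v=int(u),int(v);print(u,v)
c=I[max(0,v-110):v+90,max(0,u-110):u+110]
a=cv2.resize(c,None,fx=1.7,fy=1.7,interpolation=3)
Kw,Tw=pose('wrist',s);W,D2=arm.read_camera('wrist');np.savez('w2.npz',I=W,D=D2,K=Kw,T=Tw)
b=cv2.resize(W,None,fx=.64,fy=.64)
h=max(a.shape[0],b.shape[0]);o=np.zeros((h,a.shape[1]+b.shape[1],3),np.uint8);o[:a.shape[0],:a.shape[1]]=a;o[:b.shape[0],a.shape[1]:]=b
cv2.imwrite('pics/lift.png',o[...,::-1]);print(o.shape)
E
```

```text
t: 4.32
ee_pos: [542.0, 314.9, 134.1]
tool_rot: [3.141, 0.003, -2.795]
force: [1.1, 0.4, -0.3]
gripper_width: 12.7
gripper_force: 39.0
466 193
(340, 784, 3)
```

View pics/lift.png

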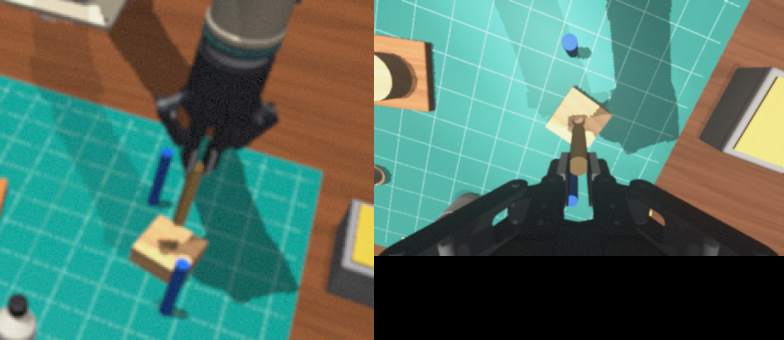

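The dowel is out of the holder and between the pads, with its lower part at scene crop (185,200), but it looks tilted. I'll measure its axis from the depth data.

```bash
cat >> h.py <<'E'
def dowel(I,D,K,T,s,lo,hi):
    # bamboo-coloured points near the tool, axis by slices; returns tool-relative points
    P=cloud(K,T,D);hsv=cv2.cvtColor(I,cv2.COLOR_RGB2HSV)
    e=np.array(s['ee_pos']);m=(np.hypot(P[...,0]-e[0],P[...,1]-e[1])<45)&(P[...,2]>lo)&(P[...,2]<hi)&(hsv[...,0]>8)&(hsv[...,0]<35)&(hsv[...,1]>70)&(D>0)
    return m,P
E
python3 - <<'E'
from h import *
s=arm.state();e=np.array(s['ee_pos'])
for f,n in(('w2.npz','wrist'),('s2.npz','scene')):
    w=np.load(f);K,T=(w['K'],w['T']) if n=='wrist' else pose(n)
    m,P=dowel(w['I'],w['D'],K,T,s,50,190)
    view=(T[:3,3]-e);view[2]=0;view/=np.linalg.norm(view)
    print(n,m.sum(),'view dir',view.round(2))
    for z in range(60,190,12):
        k=m&(abs(P[...,2]-z)<6)
        if k.sum()>5: q=P[k];print(z,k.sum(),(q.mean(0)-e).round(1),np.ptp(q[:,:2],axis=0).round(1))
w=np.load('w2.npz');a=w['I'][130:330,200:440];a=cv2.resize(a,None,fx=2.5,fy=2.5,interpolation=3)
cv2.imwrite('pics/w2c.png',a[...,::-1])
E
```

```text
wrist 1818 view dir [-0.94 -0.34  0.  ]
84 80 [ -4.4  -1.5 -48.4] [10.7 14.4]
96 84 [ -4.4  -1.5 -36.6] [ 9.5 13.6]
108 100 [ -4.8  -1.1 -24.4] [ 6.7 14.8]
120 121 [ -4.7  -1.2 -12.6] [ 7.  14.8]
132 138 [-4.8 -1.5 -0.5] [ 7.4 14.8]
144 157 [-5.1 -1.2 11.6] [ 6.4 13.9]
156 184 [-5.  -2.  23.8] [ 6.6 12.2]
168 216 [-5.2 -1.7 35.5] [ 6.  12.1]
180 734 [ 0.4  0.2 44.3] [16.2 15.2]
scene 235 view dir [1.   0.01 0.  ]
72 8 [  9.9   1.2 -57.3] [6.6 9.6]
84 23 [ 10.    1.8 -48.5] [ 5.4 10.1]
96 20 [ 10.4   2.  -36. ] [ 6.7 10.1]
108 20 [ 10.    1.9 -25. ] [ 6.9 10. ]
120 26 [  9.7   1.9 -12.9] [ 4.8 10.4]
132 24 [10.   2.3 -0. ] [ 4.4 11. ]
144 26 [10.1  2.7 11.8] [ 5.  11.5]
156 30 [ 9.6  1.6 23.3] [ 6.5 12.6]
168 44 [ 6.3  3.9 37.4] [23.  14.1]
180 12 [ 9.6  4.6 44.4] [18. 11.]
```

View pics/w2c.png

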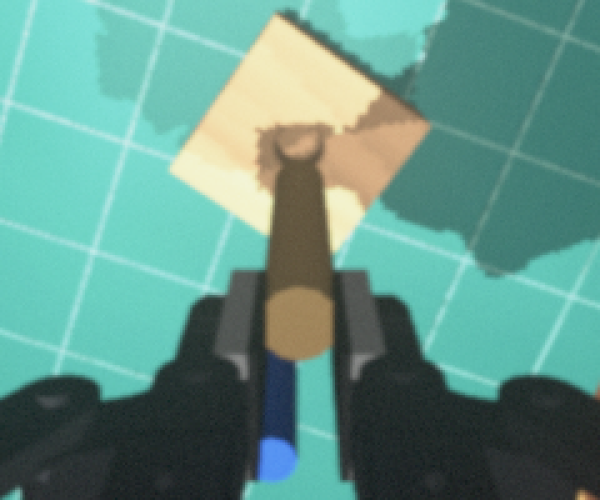

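The dowel is held upright, tilted less than 1°, with its foot about 56 mm below the TCP (z ≈ 78). The crop shows it between the pads at (300,320). I'll move toward the stand, stopping beside the empty boss for a closer look.

```bash
python3 -m creep '{"offset":[[0.0045,-0.04,0],[0.0045,-0.0555,0],[0.0045,-0.0555,0],[0.0045,-0.0555,0],[0.0045,-0.0555,0],[0.0045,-0.0555,0],[0.0045,-0.0555,0],[0.0045,-0.0555,0],[0.0045,-0.0555,0],[0.0045,-0.04,0]],"angular":[[0,0,0],[0,0,0],[0,0,0],[0,0,0],[0,0,0],[0,0,0],[0,0,0],[0,0,0],[0,0,0],[0,0,0]]}'
python3 -m creep '{"offset":[[0,0,0],[0,0,0],[0,0,0],[0,0,0],[0,0,0],[0,0,0],[0,0,0],[0,0,0],[0,0,0],[0,0,0]],"angular":[[0,0,0],[0,0,0],[0,0,0],[0,0,0],[0,0,0],[0,0,0],[0,0,0],[0,0,0],[0,0,0],[0,0,0]]}'
python3 - <<'E'
from h import *
s=arm.state();K,T=pose('wrist',s);I,D=arm.read_camera('wrist');np.savez('w3.npz',I=I,D=D,K=K,T=T)
print(s['ee_pos'],s['tool_rot'],s['force'],'hole proj',proj(K,T,np.array([574.8,35,49])))
P=cloud(K,T,D);m=(abs(P[...,2]-49)<6)&(np.hypot(P[...,0]-575,P[...,1]-35)<45)
mm=m.astype(np.uint8);c=max(cv2.findContours(cv2.morphologyEx(mm,cv2.MORPH_CLOSE,np.ones((25,25))),0,2)[0],key=cv2.contourArea)
hull=cv2.convexHull(c)[:,0];q=np.array([onz(K,T,*x,49)[:2] for x in hull]);cc=cv2.minEnclosingCircle(q.astype(np.float32));print('boss',cc,len(q),np.median(P[m][:,2]))
u,v=[int(x) for x in proj(K,T,np.array([*cc[0],49]))]
g=cv2.cvtColor(I,cv2.COLOR_RGB2GRAY);r=35;w=cv2.GaussianBlur(g[v-r:v+r,u-r:u+r],(3,3),0)
_,t=cv2.threshold(w,0,255,cv2.THRESH_BINARY_INV+cv2.THRESH_OTSU)
n,l,st,ce=cv2.connectedComponentsWithStats(t)
for i in range(1,n):
    if st[i,4]>30: x=ce[i]+[u-r,v-r];print('dark',x.round(1),st[i],onz(K,T,*x,49).round(1))
a=cv2.resize(I[max(0,v-100):v+100,max(0,u-130):u+130],None,fx=2.9,fy=2.9,interpolation=3);cv2.imwrite('pics/w3.png',a[...,::-1]);print(u,v,a.shape)
E
```

```text
t: 5.25
ee_pos: [558.1, 100.1, 131.4]
tool_rot: [-3.14, -0.003, -2.797]
force: [-0.2, -0.2, -0.5]
gripper_width: 12.7
gripper_force: 39.0
t: 6.08
ee_pos: [558.9, 104.6, 132.0]
tool_rot: [-3.142, -0.0, -2.794]
force: [0.7, 0.2, -0.2]
gripper_width: 12.7
gripper_force: 39.0
[558.89209172 104.64040106 132.01402691] [-3.14158724e+00 -3.17060710e-05 -2.79433435e+00] [ 0.68244086  0.17905525 -0.18952522] hole proj (np.float64(237.11915787915933), np.float64(184.3247012862856))
boss ((574.2413330078125, 39.05536651611328), 32.19186782836914) 37 49.494339346884345
dark [267.3 156.8] [ 42   0  28  25 265] [543.4  52.4  49. ]
dark [240.7 185.7] [ 25  26  21  20 324] [575.   38.2  49. ]
241 185 (580, 754, 3)
```

View pics/w3.png

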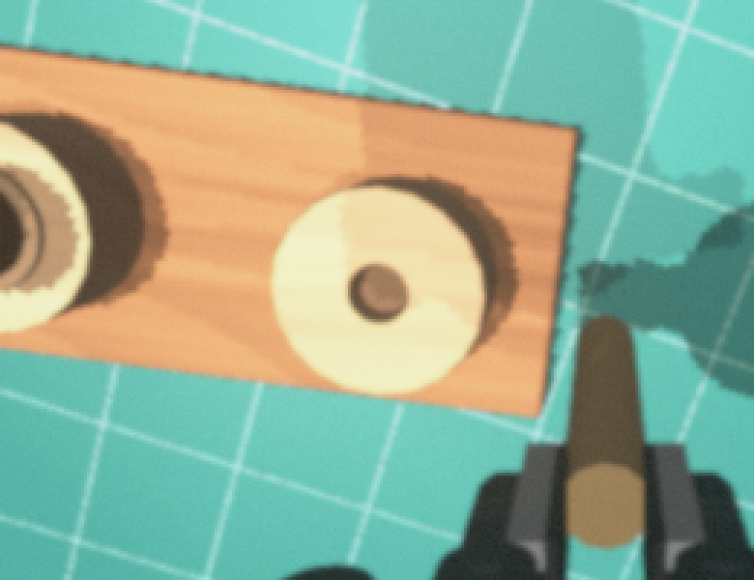

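Close look: boss radius 32.2 mm (expected 32), with the hole at crop (378,293), which is about (574.8,38.5). Axis in the grip is about TCP + (1.2,0.7). I'll move above the hole, keeping the foot about 7 mm above the boss.

```bash
python3 -m creep '{"offset":[[0.0046,-0.0209,0],[0.0046,-0.0209,0],[0.0046,-0.0209,0],[0.0046,-0.0209,0],[0.0046,-0.0209,0],[0.0046,-0.0209,0],[0.0046,-0.0209,-0.02],[0.0046,-0.0209,-0.02],[0,0,-0.01],[0,0,0]],"angular":[[0,0,0],[0,0,0],[0,0,0],[0,0,0],[0,0,0],[0,0,0],[0,0,0],[0,0,0],[0,0,0],[0,0,0]]}'
python3 - <<'E'
from h import *
s=arm.state();K,T=pose('wrist',s);I,D=arm.read_camera('wrist');np.savez('w4.npz',I=I,D=D,K=K,T=T);e=np.array(s['ee_pos'])
print(s['ee_pos'],s['force'])
m,P=dowel(I,D,K,T,s,60,150)
for z in range(64,150,14):
    k=m&(abs(P[...,2]-z)<7);q=P[k]
    if k.sum()>5: print(z,k.sum(),(q.mean(0)-e).round(1))
M=(abs(P[...,2]-49)<6)&(np.hypot(P[...,0]-575,P[...,1]-38)<42)
v,u=np.nonzero(M);q=np.array([onz(K,T,*x,49)[:2] for x in cv2.convexHull(np.stack([u,v],1).astype(np.int32))[:,0]]);print('boss',cv2.minEnclosingCircle(q.astype(np.float32)),len(q))
S,DS=arm.read_camera('scene')
u,v=[int(x) for x in proj(*pose('scene'),np.array([575,38,60]))]
a=cv2.resize(S[v-50:v+40,u-60:u+60],None,fx=4,fy=4,interpolation=3)
x=I[100:300,200:420];b=cv2.resize(x,(316,288),interpolation=3);o=np.zeros((360,796,3),np.uint8);o[:,:480]=a;o[:288,480:]=b
cv2.imwrite('pics/w4.png',o[...,::-1])
E
```

```text
t: 6.97
ee_pos: [572.5, 36.8, 110.3]
tool_rot: [3.141, -0.003, -2.796]
force: [-0.5, -0.8, -0.2]
gripper_width: 12.6
gripper_force: 39.0
[572.46440422  36.80170714 110.31594992] [-0.48126587 -0.75358007 -0.17613977]
64 76 [ -5.6  -1.9 -44.8]
78 111 [ -5.8  -2.  -32.3]
92 142 [ -5.5  -1.9 -18.2]
106 166 [-5.4 -2.1 -3.8]
120 201 [-5.4 -2.   9.9]
134 245 [-5.6 -2.2 23.8]
148 172 [-5.9 -2.2 35.2]
boss ((574.329345703125, 38.4691047668457), 31.930099487304688) 32
```

View pics/w4.png

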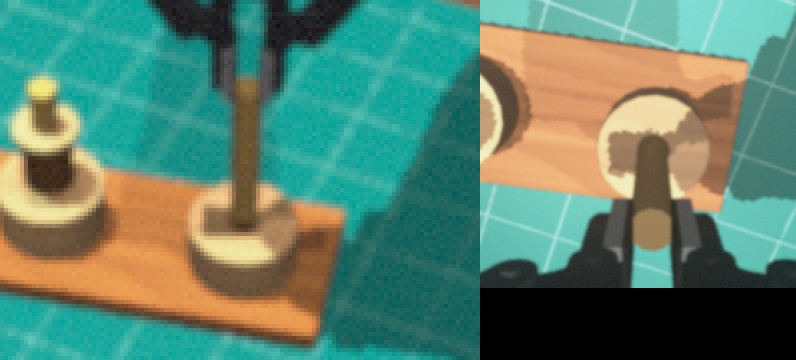

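The dowel hangs upright over the boss, with its foot at crop (245,222), and the boss re-measures at (574.3,38.5). I'll nudge onto it and feel downwards.

```bash
python3 -m creep '{"offset":[[0.001,0.001,0],[0,0,0],[0,0,0],[0,0,0],[0,0,-0.003],[0,0,-0.003],[0,0,-0.003],[0,0,-0.003],[0,0,0],[0,0,0]],"angular":[[0,0,0],[0,0,0],[0,0,0],[0,0,0],[0,0,0],[0,0,0],[0,0,0],[0,0,0],[0,0,0],[0,0,0]]}'
python3 -m creep '{"offset":[[0,0,-0.002],[0,0,-0.002],[0,0,-0.002],[0,0,-0.001],[0,0,0],[0,0,0],[0,0,0],[0,0,0],[0,0,0],[0,0,0]],"angular":[[0,0,0],[0,0,0],[0,0,0],[0,0,0],[0,0,0],[0,0,0],[0,0,0],[0,0,0],[0,0,0],[0,0,0]]}'
```

```text
t: 7.9
ee_pos: [573.9, 38.0, 107.1]
tool_rot: [3.142, -0.0, -2.795]
force: [0.0, 0.2, 0.0]
gripper_width: 12.4
gripper_force: 39.0
t: 8.73
ee_pos: [574.1, 38.0, 104.4]
tool_rot: [-3.142, 0.0, -2.795]
force: [-0.1, 0.2, 0.4]
gripper_width: 12.6
gripper_force: 39.0
```

```bash
python3 -m creep '{"offset":[[0,0,-0.002],[0,0,-0.002],[0,0,-0.002],[0,0,0],[0,0,0],[0,0,0],[0,0,0],[0,0,0],[0,0,0],[0,0,0]],"angular":[[0,0,0],[0,0,0],[0,0,0],[0,0,0],[0,0,0],[0,0,0],[0,0,0],[0,0,0],[0,0,0],[0,0,0]]}'
```

```text
t: 9.57
ee_pos: [574.0, 38.1, 102.0]
tool_rot: [3.142, -0.0, -2.795]
force: [-0.6, -0.7, -1.0]
gripper_width: 12.6
gripper_force: 39.0
```

```bash
python3 -m creep '{"offset":[[0,0,-0.002],[0,0,-0.002],[0,0,-0.002],[0,0,0],[0,0,0],[0,0,0],[0,0,0],[0,0,0],[0,0,0],[0,0,0]],"angular":[[0,0,0],[0,0,0],[0,0,0],[0,0,0],[0,0,0],[0,0,0],[0,0,0],[0,0,0],[0,0,0],[0,0,0]]}'
```

```text
t: 10.4
ee_pos: [574.1, 38.0, 99.6]
tool_rot: [-3.142, 0.0, -2.795]
force: [0.1, 0.5, 0.1]
gripper_width: 12.7
gripper_force: 39.0
```

No contact 5 mm or more below the boss top, so the foot has entered the hole. I'll carry on gently to the cork.

```bash
python3 -m creep '{"offset":[[0,0,-0.002],[0,0,-0.002],[0,0,-0.002],[0,0,-0.002],[0,0,-0.002],[0,0,0],[0,0,0],[0,0,0],[0,0,0],[0,0,0]],"angular":[[0,0,0],[0,0,0],[0,0,0],[0,0,0],[0,0,0],[0,0,0],[0,0,0],[0,0,0],[0,0,0],[0,0,0]]}'
```

```text
t: 11.23
ee_pos: [575.1, 38.3, 96.6]
tool_rot: [-3.141, 0.002, -2.795]
force: [-0.0, -0.2, 5.4]
gripper_width: 12.3
gripper_force: 39.7
```

```bash
python3 -m creep '{"offset":[[0,0,-0.001],[0,0,-0.001],[0,0,-0.001],[0,0,-0.001],[0,0,-0.001],[0,0,-0.001],[0,0,-0.001],[0,0,-0.001],[0,0,-0.001],[0,0,-0.001]],"angular":[[0,0,0],[0,0,0],[0,0,0],[0,0,0],[0,0,0],[0,0,0],[0,0,0],[0,0,0],[0,0,0],[0,0,0]]}'
python3 -m creep '{"offset":[[0,0,-0.001],[0,0,-0.001],[0,0,-0.001],[0,0,-0.001],[0,0,-0.001],[0,0,-0.001],[0,0,0],[0,0,0],[0,0,0],[0,0,0]],"angular":[[0,0,0],[0,0,0],[0,0,0],[0,0,0],[0,0,0],[0,0,0],[0,0,0],[0,0,0],[0,0,0],[0,0,0]]}'
```

```text
t: 12.07
ee_pos: [575.3, 38.4, 92.8]
tool_rot: [-3.141, 0.003, -2.794]
force: [0.5, 0.1, 7.2]
gripper_width: 12.6
gripper_force: 39.9
t: 12.9
ee_pos: [575.2, 38.4, 90.4]
tool_rot: [-3.141, 0.003, -2.795]
force: [-0.4, -0.3, 8.0]
gripper_width: 12.4
gripper_force: 39.8
```

```bash
python3 -m creep '{"offset":[[0,0,-0.001],[0,0,-0.001],[0,0,-0.001],[0,0,-0.001],[0,0,-0.001],[0,0,-0.001],[0,0,-0.001],[0,0,-0.001],[0,0,-0.001],[0,0,-0.001]],"angular":[[0,0,0],[0,0,0],[0,0,0],[0,0,0],[0,0,0],[0,0,0],[0,0,0],[0,0,0],[0,0,0],[0,0,0]]}'
python3 -m creep '{"offset":[[0,0,-0.001],[0,0,-0.001],[0,0,-0.001],[0,0,-0.001],[0,0,-0.001],[0,0,0],[0,0,0],[0,0,0],[0,0,0],[0,0,0]],"angular":[[0,0,0],[0,0,0],[0,0,0],[0,0,0],[0,0,0],[0,0,0],[0,0,0],[0,0,0],[0,0,0],[0,0,0]]}'
```

```text
t: 13.73
ee_pos: [575.4, 38.4, 86.5]
tool_rot: [-3.141, 0.003, -2.795]
force: [-0.2, 0.5, 6.9]
gripper_width: 12.7
gripper_force: 39.9
t: 14.57
ee_pos: [575.3, 38.4, 84.3]
tool_rot: [-3.141, 0.003, -2.794]
force: [-0.9, -0.5, 7.6]
gripper_width: 12.6
gripper_force: 39.8
```

```bash
python3 -m creep '{"offset":[[0,0,-0.001],[0,0,-0.001],[0,0,-0.001],[0,0,-0.001],[0,0,-0.001],[0,0,0],[0,0,0],[0,0,0],[0,0,0],[0,0,0]],"angular":[[0,0,0],[0,0,0],[0,0,0],[0,0,0],[0,0,0],[0,0,0],[0,0,0],[0,0,0],[0,0,0],[0,0,0]]}'
python3 -m creep '{"offset":[[0,0,-0.001],[0,0,-0.001],[0,0,-0.001],[0,0,0],[0,0,0],[0,0,0],[0,0,0],[0,0,0],[0,0,0],[0,0,0]],"angular":[[0,0,0],[0,0,0],[0,0,0],[0,0,0],[0,0,0],[0,0,0],[0,0,0],[0,0,0],[0,0,0],[0,0,0]]}'
```

```text
t: 15.4
ee_pos: [575.8, 38.5, 82.8]
tool_rot: [-3.141, 0.004, -2.794]
force: [-1.0, 0.6, 9.9]
gripper_width: 12.4
gripper_force: 40.1
t: 16.23
ee_pos: [576.9, 38.7, 82.6]
tool_rot: [-3.14, 0.006, -2.795]
force: [-1.1, 0.5, 15.1]
gripper_width: 12.7
gripper_force: 40.7
```

The force climbs at TCP z 82.7 after about 15 mm of cork travel, so this is the hard end. I'll ease off, check the height and release.

```bash
python3 -m creep '{"offset":[[0,0,0.002],[0,0,0.002],[0,0,0],[0,0,0],[0,0,0],[0,0,0],[0,0,0],[0,0,0],[0,0,0],[0,0,0]],"angular":[[0,0,0],[0,0,0],[0,0,0],[0,0,0],[0,0,0],[0,0,0],[0,0,0],[0,0,0],[0,0,0],[0,0,0]]}'
python3 -m creep '{"offset":[[0,0,0],[0,0,0],[0,0,0],[0,0,0],[0,0,0],[0,0,0],[0,0,0],[0,0,0],[0,0,0],[0,0,0]],"angular":[[0,0,0],[0,0,0],[0,0,0],[0,0,0],[0,0,0],[0,0,0],[0,0,0],[0,0,0],[0,0,0],[0,0,0]]}' 0.6
python3 - <<'E'
from h import *
s=arm.state();K,T=pose('wrist',s);I,D=arm.read_camera('wrist');e=np.array(s['ee_pos'])
P=cloud(K,T,D);hsv=cv2.cvtColor(I,cv2.COLOR_RGB2HSV)
m=(np.hypot(P[...,0]-575,P[...,1]-38)<15)&(P[...,2]>55)&(P[...,2]<150)
print('top z',np.percentile(P[m][:,2],[50,95,99]));t=m&(P[...,2]>np.percentile(P[m][:,2],95)-4);print('top ctr',P[t].mean(0),np.ptp(P[t],axis=0))
for z in range(65,125,12):
    k=m&(abs(P[...,2]-z)<6);print(z,k.sum(),P[k].mean(0).round(1))
E
```

```text
t: 17.07
ee_pos: [575.4, 38.2, 82.8]
tool_rot: [-3.141, 0.003, -2.795]
force: [0.1, -0.2, 7.2]
gripper_width: 12.9
gripper_force: 40.0
t: 17.9
ee_pos: [574.0, 38.0, 81.6]
tool_rot: [3.142, -0.0, -2.795]
force: [-0.1, 0.5, -0.1]
gripper_width: 50.9
gripper_force: 0.0
top z [118.6488401  126.17762952 126.73664326]
top ctr [573.62051116  37.76447544 125.30814465] [15.90223731 15.57979345  5.38337147]
65 119 [568.6  36.1  65.2]
77 140 [568.6  36.1  77.3]
89 167 [568.5  36.2  89.1]
101 209 [568.5  36.  101.3]
113 254 [568.5  36.2 113.3]
```

The top is at z ≈ 125 (fully home) and the dowel is upright. I'll retreat straight up and check once.

```bash
python3 -m creep '{"offset":[[0,0,0.005],[0,0,0.02],[0,0,0.04],[0,0,0.04],[0,0,0.04],[0,0,0.04],[0,0,0.04],[0,0,0.04],[0,0,0.02],[0,0,0]],"angular":[[0,0,0],[0,0,0],[0,0,0],[0,0,0],[0,0,0],[0,0,0],[0,0,0],[0,0,0],[0,0,0],[0,0,0]]}'
python3 -m creep '{"offset":[[0,0,0],[0,0,0],[0,0,0],[0,0,0],[0,0,0],[0,0,0],[0,0,0],[0,0,0],[0,0,0],[0,0,0]],"angular":[[0,0,0],[0,0,0],[0,0,0],[0,0,0],[0,0,0],[0,0,0],[0,0,0],[0,0,0],[0,0,0],[0,0,0]]}'
python3 - <<'E'
from h import *
S,D=arm.read_camera('scene');cv2.imwrite('pics/end.png',S[...,::-1])
K,T=pose('scene');P=cloud(K,T,D);m=(np.hypot(P[...,0]-575,P[...,1]-38)<22)&(P[...,2]>60)&(P[...,2]<150)
print(P[m].mean(0),np.percentile(P[m][:,2],[5,98]))
E
```

```text
t: 18.78
ee_pos: [575.5, 38.2, 198.0]
tool_rot: [-3.14, 0.004, -2.795]
force: [0.4, 0.2, -0.2]
gripper_width: 51.1
gripper_force: 0.0
t: 19.62
ee_pos: [574.0, 38.0, 195.6]
tool_rot: [3.142, -0.0, -2.795]
force: [1.0, 0.3, -0.5]
gripper_width: 50.7
gripper_force: 0.0
[580.95094639  42.18656449  97.52064935] [ 64.90239203 122.4655182 ]
```

View pics/end.png

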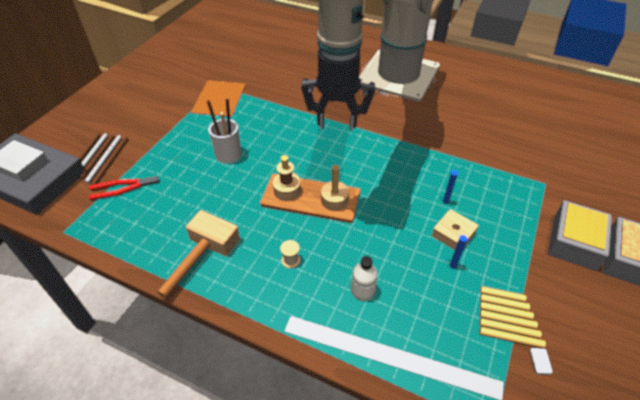

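The dowel stands upright in the empty boss at (335,182), the gripper is clear, the holder is empty at (456,228), and the bystanders have not moved.

```bash
python3 -c "
from cell import arm
print(arm.sign_off())"
```

```text
the job is handed in; nothing more can be done
None
```

The dowel stands upright and released in the stand's empty boss, pressed to the hard end with about 15 N measured at most; the bystanders look unmoved, and the job was handed in at about 20 s (no verdict was returned).

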